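# Lock the tomato pan into its stand

## Task

Lock the pan of chopped tomatoes into its stand: push the red-capped lock pin along its L-shaped slot towards the pan as far as the corner, so that the bolt slides out over the pan's rim, then push it round the corner, away from the robot, fully home at the end of the slot beside the green mark. Only push the pin with the fingers, never lift it out of its slot or tip it over, leave it standing upright, and leave the other things where they are.

Things in the scene. Friction and masses are not known exactly. Their poses are not given: they have to be found in the camera images.
- pan_stand: Fixed stand; origin on the worktop under its grey lock housing, z up, x away from the robot, y left towards the pan (yaw -0.2 to 0.3). Housing x -69..69, y -89..79 mm; flat aluminium plate on top, face 116 mm up, with an L-shaped slot 16 mm wide: leg 1 along +y at x=-20, leg 2 from the corner along +x at y=30. Pan x -93..93, y 78..268, rim 100 mm up. Above the plate stands only the pin.
- slot_start (a point): Point on the plate's upper face (116 mm up) where the pin's centre is at the beginning of the first leg; beside it is a red dot. Axes as pan_stand.
- slot_corner (a point): Point on the plate's upper face at the corner of the slot, 77 mm from slot_start along the stand's +y; the walls let the pin's centre go 2 mm past it along +y, where the slot's wall stops it. Axes as pan_stand.
- slot_end (a point): Point on the plate's upper face at the end of the second leg, 42 mm from slot_corner along the stand's +x; the slot's wall stops the pin's centre 2 mm farther on; a green dot is 28 mm beyond it. Axes as pan_stand.
- pin_foot (a point): Loose lock pin, 0.2-0.42 kg: point on its axis at the underside of its collar, on the plate. Steel collar 50 mm across, 8 mm high; on it a black column 30 mm across with red cap, top 42 mm above the plate. A 12 mm shank reaches 21 mm down through the slot, 2 mm play each side. Slippery: slides with 1-3 N. Starts 3 to 21 mm along leg 1 from slot_start. z is up the pin; yaw means nothing.
- bolt (a joint): Travel of the flat steel bolt under the plate (m), towards the pan: 0 is drawn back, about 0.057 is out over the pan's rim, 0.060 is its stop. The pin's shank picks it up after up to 22 mm of free travel and pushes it with about 1 N; it stays where it is left.
- salt: bystander: small salt shaker with white filling, 44 mm wide, 90 mm tall, stands behind the lock housing; origin at the centre of its underside
- chilli: bystander: small shaker with dark grey filling, 44 mm wide, 90 mm tall, stands behind the lock housing; origin at the centre of its underside
- ramekin: bystander: white ramekin with red sauce, 67 mm wide, 42 mm tall, stands in front of the lock housing; origin at the centre of its underside
- lime: bystander: green lime, 57 x 46 x 45 mm, lies in front of the lock housing; origin on its underside as it lay at the start
- slotted_spoon: bystander: black slotted spoon with a yellow handle, 332 mm long, lies at the right; origin near its middle, on its underside
- bottle_a: bystander: squeeze bottle, 67 mm wide, 223 mm tall, stands at the left; origin at the centre of its underside
- shift_pin: The same lock pin, given as a whole; its origin is the point pin_foot, axes the same.
Not all that is in view belongs to the job. What is shaped like the shift_pin but pink is not meant.

How it is judged:
By the outcome, as a careful person would: the job done as asked, in the order asked, and still so for the second after the job is handed in, with the robot touching nothing.
It also fails if it takes over 37 s, if anything falls off the work surface, if the arm or the gripper's body presses on something with over 40 N, if the wrist force passes 120 N, or if a joint passes its speed limit or range.

## Robot

A 6-joint arm with a two-finger parallel gripper is mounted at the origin on a cart in front of the work surface, level with it; the furniture and walls round the work are solid. World frame = base frame: x ahead of the robot, y to its left, z up, the work surface at z = 0. Lengths are in m, angles in rad, forces in N, time in s.
With the tool pointing down it reaches from about 0.25 to 0.725 m from the base axis. Payload 9.7 kg.
Tool frame: the origin (TCP) lies between the finger pads; the fingertips stand ahead of it and the grasp point (between the pads) lies 8 mm behind it (arm.tip_reach is the z of the fingertips in the tool frame, in m); z points along the fingers, y is the direction in which the jaws open and shut (so a half turn about z gives the same grasp; the last joint's range is limited). The gripper opens to 85 mm and grips with 20 to 120 N. Pads are 22 mm wide; open, the fingers measure 114 mm over their backs; the gripper's body (76 mm by 85 mm) begins 54 mm behind the grasp point. The pads swing forward as they close: fully open they stand 13 mm farther back than shut.
Start: joints at [1.131, 0.087, 0.176, 1.66, 0, 1.571], TCP at [0.234, 0.498, 0.242] pointing down, gripper open.
Joint ranges: [-3.13, 3.13], [-0.85, 1.81], [-1.15, 1.24], [-2.2, 2.28], [-1.44, 1.52], [-3.14, 3.14]. Speed limits (rad/s): [2.22, 2.22, 2.57, 3.14, 3.14, 3.14].

## Interface

Orientations are given as a unit quaternion [x, y, z, w].
In Python, from workcell import arm gives the robot as it stands.
- The arm moves only by the tool drive_tool, never from a script. Its argument "motion" is a list of rows, each a list of 7 numbers: the finger opening in mm, from 0 to 85.4, then the shift along the tool's x, y, z in mm, then the turn, a rotation vector about the tool's x, y, z in rad. In form: [[claw, dx, dy, dz, rx, ry, rz], ...]. A call has 1 to 10 rows; each row is the pose to reach, as a shift and turn from the pose commanded when the call began, along the tool's axes at that moment; what a row does not reach only later rows make up. A row lasts 1/10 s, in which the tool goes at most 50 mm and 8.59 degrees, less where a joint would pass 70% of its speed; a pose out of reach is approached as far as the arm can. A call with a gripper value outside its range is refused whole. The fingers move at their own pace and stop on an object; "force" is the grip in N (left out, the last holds). Time passes only in rows, so rows that repeat a pose let the fingers close. It gives the time, the measured TCP pose, the force and the opening at its end, in the units of the state.
- arm.sense(): the state, without advancing time (a new reading comes with each control period).
- arm.grab_frame(name): name is "scene" or "top" or "wrist"; returns a dict with "img" (420x560x3 uint8, red, green, blue), "camera_matrix" (3x3 intrinsics, pixels), "view" (4x4, takes a point from world to camera coordinates). Camera axes: x right, y down, z forward; pixel columns grow to the right and rows downward; lengths in m; the calibration is good to about 2 mm. A picture is of the moment at which its call begins. There is no depth.
- arm.close_job(): hands the job in, once; it reports no verdict.
The state is a dict: "time_s": time; "qpos": joint angles; "joint_vel": joint speeds; "joint_efforts": joint torques, N m; "eef_pos": TCP position; "orientation": TCP orientation; "force": force on the tool from outside, world axes, zero at the start; "ft_torque": the same for the moment, N m; "width": opening from 0.0 (shut) to 1.0 (fully open).
Only numpy, scipy, OpenCV 4.12 (cv2) and the standard library are available. Lean on these libraries where they do the work, as an engineer would, in place of code of your own. Each camera call takes 0.05 s, during which the arm holds its last target. There are 200 camera calls.

## Working session

There is one attempt and no reset: what is moved stays moved. The work goes in short steps, Python scripts to look and compute and a tool call to move; the robot and the scene stay as the last step left them, time stands still between calls to the robot, and variables do not carry over. Pictures are saved under pics/ and viewed, about 8 in all and at most 12, crops included, and the job is handed in when it is done.

Besides the shell and the picture viewer there is one more tool, called after "Emit:" by a JSON object that holds its "api" and its "payload", one argument or row to a line. drive_tool: Moves the arm, as the interface text tells. Its arguments: {"type":"object","properties":{"motion":{"type":"array","items":{"type":"array","items":{"type":"number"}}},"force":{"type":"number"}},"required":["motion"]}

```bash
mkdir -p pics; ls; cat > h.py <<'E'
import numpy as np, cv2
from workcell import arm
def grab(n,fn=None):
    f=arm.grab_frame(n)
    if fn: cv2.imwrite('pics/'+fn,f['img'][:,:,::-1])
    return f
def ray(f,u,v,z):
    K=np.array(f['camera_matrix']);T=np.array(f['view']);R=T[:3,:3];c=-R.T@T[:3,3]
    d=R.T@np.linalg.inv(K)@np.array([u,v,1.]);return c+d*(z-c[2])/d[2]
def proj(f,p):
    K=np.array(f['camera_matrix']);T=np.array(f['view']);q=K@(T[:3,:3]@np.array(p)+T[:3,3]);return q[:2]/q[2]
E
python3 - <<'E'
from h import *
a=grab('scene');b=grab('top')
im=np.hstack([a['img'],b['img']])
cv2.imwrite('pics/s.png',a['img'][:,:,::-1]);cv2.imwrite('pics/t.png',b['img'][:,:,::-1])
np.savez('f0.npz',si=a['img'],ti=b['img'],sk=a['camera_matrix'],sv=a['view'],tk=b['camera_matrix'],tv=b['view'])
for f in(a,b):
    T=np.array(f['view']);print((-T[:3,:3].T@T[:3,3]).round(3),np.array(f['camera_matrix'])[0])
print(arm.sense(),arm.tip_reach)
E
```

```text
pics
[-0.308  1.074  1.371] [537.3768931    0.         278.94415101]
[0.423 0.05  1.595] [449.17885469   0.         279.80618854]
{'time_s': 0.1, 'qpos': array([ 1.13099519e+00,  8.74103390e-02,  1.75223149e-01,  1.65979597e+00,
       -4.20126495e-05,  1.57079379e+00]), 'joint_vel': array([-1.01112560e-03, -6.03911706e-04,  2.86752015e-03, -1.97212902e-05,
        3.71139298e-04,  7.74623514e-04]), 'joint_efforts': array([ 1.41052158e-05, -5.21561050e+01,  4.65654874e+01,  1.60372647e-02,
       -2.22968890e-05, -2.34245664e-05]), 'eef_pos': array([0.23409852, 0.49748584, 0.24165608]), 'orientation': array([ 2.18131300e-01,  9.75919251e-01, -5.83708465e-04, -1.08943727e-04]), 'force': array([ 0.47184997, -0.23610925,  0.40086136]), 'ft_torque': array([ 0.00704566,  0.02932211, -0.00697049]), 'width': 0.9943450511468457} 0.011
```

View pics/t.png

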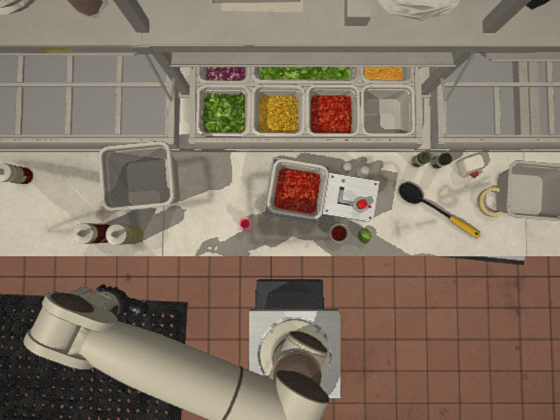

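View pics/s.png

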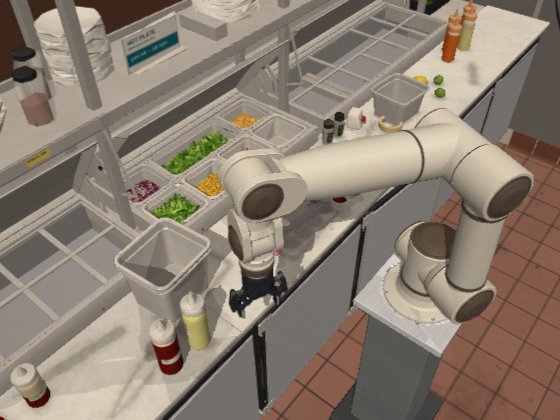

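The top view shows the stand, with the pan at (298,190) and the aluminium plate at (350,197). What could be taken for the pin:
- The red cap on the plate at (362,204). This fits the description: red, and standing in the slot.
- The pink pin at (245,223), standing on the worktop. This is the decoy.
- The ramekin with red sauce at (339,233).

The arm hides the stand in the scene view. Next is a close crop plus measurement.

```bash
python3 - <<'E'
from h import *
d=np.load('f0.npz');f={'camera_matrix':d['tk'],'view':d['tv']};im=d['ti'][:,:,::-1]
x0,y0=312,155
c=cv2.resize(im[y0:y0+100,x0:x0+80],None,fx=7,fy=6 if 0 else 6,interpolation=cv2.INTER_CUBIC) if 0 else cv2.resize(im[y0:y0+95,x0:x0+80],None,fx=6,fy=6,interpolation=cv2.INTER_CUBIC)
cv2.imwrite('pics/c.png',c)
hsv=cv2.cvtColor(im,cv2.COLOR_BGR2HSV).astype(int);H,S,V=hsv[...,0],hsv[...,1],hsv[...,2]
red=(((H<8)|(H>172))&(S>110)&(V>80)).astype(np.uint8);grn=((H>40)&(H<85)&(S>90)).astype(np.uint8)
for nm,m,z in(('red',red,.158),('grn',grn,.116)):
    n,l,st,ce=cv2.connectedComponentsWithStats(m)
    for i in range(1,n):
        u,v=ce[i]
        if 312<u<400 and 155<v<250: print(nm,st[i],ce[i].round(1),ray(f,u,v,z).round(4),ray(f,u,v,.116).round(4))
# plate outline
m=((V>190)&(S<40)).astype(np.uint8);m[:, :326]=0;m[:,385:]=0;m[:170]=0;m[225:]=0
cs,_=cv2.findContours(cv2.morphologyEx(m,cv2.MORPH_CLOSE,np.ones((5,5))),0,2);q=max(cs,key=cv2.contourArea)
bx=cv2.boxPoints(cv2.minAreaRect(q));print(bx)
for p in bx: print(ray(f,*p,.116).round(4))
E
```

```text
red [357 199  10  10  75] [361.6 203.7] [ 0.5122 -0.2097  0.158 ] [ 0.5148 -0.2172  0.116 ]
red [368 205   3   3   8] [369.1 206.1] [ 0.5046 -0.2336  0.158 ] [ 0.5069 -0.2419  0.116 ]
red [332 236   1   1   1] [332. 236.] [ 0.4092 -0.114   0.158 ] [ 0.4088 -0.1188  0.116 ]
grn [342 180   3   2   5] [342.8 180.4] [ 0.5922 -0.156   0.116 ] [ 0.5922 -0.156   0.116 ]
grn [358 229  10   8  23] [362.7 231.9] [ 0.4221 -0.2197  0.116 ] [ 0.4221 -0.2197  0.116 ]
grn [362 238   8   5  19] [364.9 240.1] [ 0.3955 -0.2268  0.116 ] [ 0.3955 -0.2268  0.116 ]
[[321.63983 217.10924]
 [329.22656 172.67284]
 [390.79767 183.18498]
 [383.21094 227.62138]]
[ 0.4708 -0.0852  0.116 ]
[ 0.618  -0.1113  0.116 ]
[ 0.5829 -0.3146  0.116 ]
[ 0.4362 -0.2873  0.116 ]
```

View pics/c.png

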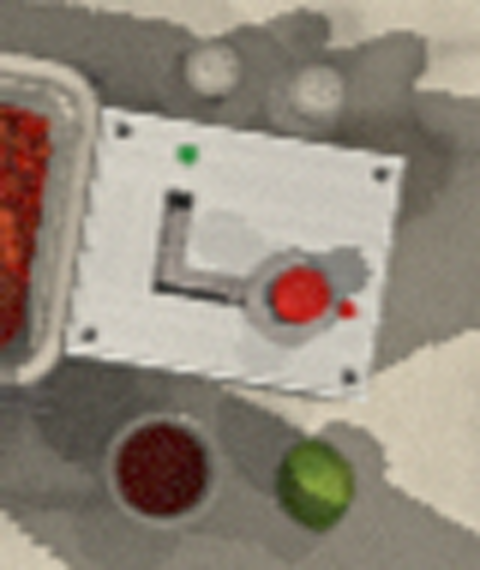

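The crop confirms it: the red cap is at crop (300,296), standing in the slot with the red dot just behind it at (346,309). The corner is near (170,287) and the green dot is at (188,154). The corner rivets and the dots both give a yaw of about -0.165. From the green dot I get slot_start at (0.5105,-0.2205), and the pin lies 10.9 mm along leg 1 from it and 0 mm off the slot line, which fits the given range.

The plan is to shut the gripper, turn the tool so that its x axis is the stand's +y and its y axis is the stand's +x, then go to a point behind the pin.

Emit:
{"api": "drive_tool", "payload": {
  "motion": [
    [0,-565,-565,20,0,0,1.296],
    [0,-565,-565,20,0,0,1.296],
    [0,-565,-565,20,0,0,1.296],
    [0,-565,-565,20,0,0,1.296],
    [0,-565,-565,20,0,0,1.296],
    [0,-565,-565,20,0,0,1.296],
    [0,-565,-565,20,0,0,1.296],
    [0,-565,-565,20,0,0,1.296],
    [0,-565,-565,20,0,0,1.296],
    [0,-565,-565,20,0,0,1.296]
  ]
}}

```text
time_s: 1.1
eef_pos: [0.4036, 0.0253, 0.2297]
orientation: [0.764, 0.645, 0.0, 0.0]
force: [1.5, 1.7, -0.8]
width: -0.004
```

Emit:
{"api": "drive_tool", "payload": {
  "motion": [
    [0,-255,145,0,0,0,0],
    [0,-255,145,0,0,0,0],
    [0,-255,145,0,0,0,0],
    [0,-255,145,0,0,0,0],
    [0,-255,145,0,0,0,0],
    [0,-255,145,0,0,0,0],
    [0,-255,145,0,0,0,0],
    [0,-255,145,0,0,0,0],
    [0,-255,145,0,0,0,0]
  ]
}}

```text
time_s: 2.0
eef_pos: [0.5044, -0.2472, 0.2297]
orientation: [0.763, 0.647, -0.0, -0.0]
force: [-0.3, -0.6, -0.2]
width: 0.001
```

```bash
cat >> h.py <<'E'
from scipy.spatial.transform import Rotation as Ro
EX=np.array([.9864,-.1643,0]);EY=np.array([.1643,.9864,0]);START=np.array([.5105,-.2205,.116])
def st():
    s=arm.sense();R=Ro.from_quat(s['orientation']).as_matrix();d=s['eef_pos']-START
    print('t',s['time_s'],'tool in slot frame ex,ey,z mm',(d@EX*1e3).round(1),(d@EY*1e3).round(1),(d[2]*1e3).round(1),'axes',R.T.round(3).tolist(),'F',s['force'].round(1),'w',round(s['width'],3))
E
python3 - <<'E'
from h import *
st();f=grab('wrist','w1.png');np.savez('w1.npz',i=f['img'],k=f['camera_matrix'],v=f['view'])
E
```

```text
t 2.0 tool in slot frame ex,ey,z mm -1.7 -27.4 113.7 axes [[0.164, 0.986, 0.0], [0.986, -0.164, -0.0], [-0.0, 0.0, -1.0]] F [-0.3 -0.6 -0.2] w 0.001
```

View pics/w1.png

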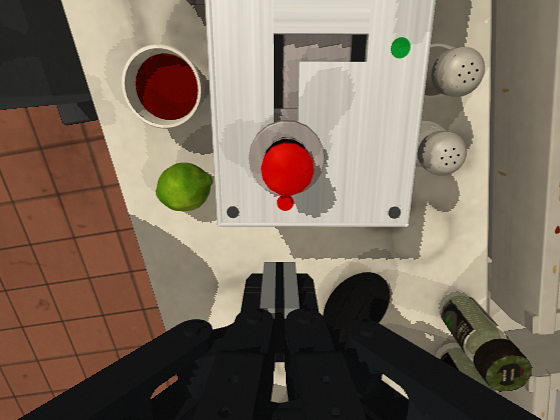

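The wrist view shows the pin cap at (287,167) with the red dot at (286,203) and the green dot at (400,47). The slot corner is at about (287,48), and the shut fingers are at (280,285), lined up behind the pin. Now I'll check the fit from this view.

```bash
python3 - <<'E'
from h import *
d=np.load('w1.npz');f={'camera_matrix':d['k'],'view':d['v']};im=d['i'][:,:,::-1]
hsv=cv2.cvtColor(im,cv2.COLOR_BGR2HSV).astype(int);H,S,V=hsv[...,0],hsv[...,1],hsv[...,2]
red=(((H<8)|(H>172))&(S>150)&(V>120)).astype(np.uint8);red[:,:230]=0
grn=((H>40)&(H<85)&(S>150)&(V>60)).astype(np.uint8)
for nm,m in(('red',red),('grn',grn)):
    n,l,s,ce=cv2.connectedComponentsWithStats(m)
    for i in range(1,n):
        if s[i][4]>60:
            for z in (.116,.158):
                p=ray(f,*ce[i],z)-START;print(nm,s[i],z,'ex,ey',(p@EX*1e3).round(1),(p@EY*1e3).round(1))
for nm,u in (('corner outer',(274,33)),('inner',(299,62)),('end',(367,33)),('rivL',(233,212)),('rivR',(394,212))):
    p=ray(f,*u,.116)-START;print(nm,(p@EX*1e3).round(1),(p@EY*1e3).round(1))
T=np.array(f['view']);print((-T[:3,:3].T@T[:3,3]).round(3),T[2,:3].round(3))
E
```

```text
red [ 261  143   53   53 2181] 0.116 ex,ey 3.5 -1.3
red [ 261  143   53   53 2181] 0.158 ex,ey 2.5 8.2
red [277 197  17  14 172] 0.116 ex,ey 1.7 -26.1
red [277 197  17  14 172] 0.158 ex,ey 1.1 -12.3
grn [391  37  19  21 305] 0.116 ex,ey 72.2 74.7
grn [391  37  19  21 305] 0.158 ex,ey 59.5 71.1
grn [177 165  30  31 328] 0.116 ex,ey -63.1 -9.8
grn [177 165  30  31 328] 0.158 ex,ey -52.6 1.2
grn [156 177  19  33 180] 0.116 ex,ey -82.8 -18.8
grn [156 177  19  33 180] 0.158 ex,ey -68.9 -6.3
corner outer -5.0 82.6
inner 10.4 66.3
end 51.3 82.6
rivL -34.4 -32.3
rivR 79.1 -32.3
[ 0.517 -0.167  0.361] [-0.052 -0.314 -0.948]
```

The wrist view agrees with the top view to within a uniform offset of about 2 mm, which is the calibration error. The slot edges put the corner at ex +2.7, ey 74.5. Next I back off slightly and descend so the fingertips are about 12 mm over the plate, beside the column and above the collar.

Emit:
{"api": "drive_tool", "payload": {
  "motion": [
    [0,-8,2.5,20,0,0,0],
    [0,-8,2.5,45,0,0,0],
    [0,-8,2.5,70,0,0,0],
    [0,-8,2.5,85,0,0,0],
    [0,-8,2.5,90,0,0,0],
    [0,-8,2.5,90,0,0,0]
  ]
}}

```text
time_s: 2.65
eef_pos: [0.5057, -0.2557, 0.14]
orientation: [0.763, 0.647, 0.0, -0.0]
force: [0.3, 0.5, 0.5]
width: 0.001
```

```bash
python3 - <<'E'
from h import *
st()
E
```

```text
t 2.65 tool in slot frame ex,ey,z mm 1.1 -35.5 24.0 axes [[0.164, 0.987, 0.0], [0.987, -0.164, 0.0], [0.0, 0.0, -1.0]] F [0.3 0.5 0.5] w 0.001
```

Emit:
{"api": "drive_tool", "payload": {
  "motion": [
    [0,8,0,0,0,0,0],
    [0,14,0,0,0,0,0],
    [0,18,0,0,0,0,0],
    [0,22,0,0,0,0,0],
    [0,27,0,0,0,0,0],
    [0,32,0,0,0,0,0],
    [0,37,0,0,0,0,0],
    [0,42,0,0,0,0,0],
    [0,47,0,0,0,0,0],
    [0,52,0,0,0,0,0]
  ]
}}

```text
time_s: 3.65
eef_pos: [0.5144, -0.2046, 0.1398]
orientation: [0.763, 0.646, 0.0, 0.0]
force: [-0.5, -2.5, 0.6]
width: 0.0
```

Emit:
{"api": "drive_tool", "payload": {
  "motion": [
    [0,5,0,0,0,0,0],
    [0,10,0,0,0,0,0],
    [0,15,0,0,0,0,0],
    [0,19,0,0,0,0,0],
    [0,22,0,0,0,0,0],
    [0,24,0,0,0,0,0],
    [0,26,0,0,0,0,0]
  ]
}}

```text
time_s: 4.35
eef_pos: [0.5186, -0.1792, 0.1398]
orientation: [0.763, 0.646, -0.0, -0.0]
force: [0.0, -1.3, 0.4]
width: -0.004
```

```bash
python3 - <<'E'
from h import *
st();f=grab('wrist','w2.png');np.savez('w2.npz',i=f['img'],k=f['camera_matrix'],v=f['view'])
E
```

```text
t 4.35 tool in slot frame ex,ey,z mm 1.2 42.1 23.8 axes [[0.164, 0.986, 0.0], [0.986, -0.164, -0.0], [-0.0, 0.0, -1.0]] F [ 0.  -1.3  0.4] w -0.004
```

View pics/w2.png

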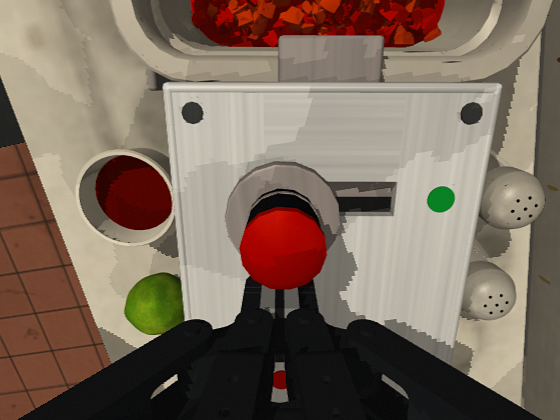

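The pin has moved along, the bolt at (330,60) is already over the pan rim, and the collar is close to the corner. I'll keep pushing in small steps until the wall stops it.

Emit:
{"api": "drive_tool", "payload": {
  "motion": [
    [0,1.5,0,0,0,0,0],
    [0,3,0,0,0,0,0],
    [0,4.5,0,0,0,0,0],
    [0,6,0,0,0,0,0],
    [0,6,0,0,0,0,0]
  ]
}}

```text
time_s: 4.9
eef_pos: [0.5196, -0.1731, 0.1398]
orientation: [0.763, 0.647, 0.0, -0.0]
force: [-0.4, 0.7, -1.1]
width: -0.0
```

Emit:
{"api": "drive_tool", "payload": {
  "motion": [
    [0,0.7,0,0,0,0,0],
    [0,1.5,0,0,0,0,0],
    [0,1.5,0,0,0,0,0]
  ]
}}

```text
time_s: 5.2
eef_pos: [0.5198, -0.1718, 0.1397]
orientation: [0.763, 0.646, 0.0, -0.0]
force: [0.1, -1.3, -0.8]
width: -0.004
```

Emit:
{"api": "drive_tool", "payload": {
  "motion": [
    [0,0.8,0,0,0,0,0],
    [0,1.5,0,0,0,0,0],
    [0,1.5,0,0,0,0,0]
  ]
}}

```text
time_s: 5.5
eef_pos: [0.5201, -0.1704, 0.1398]
orientation: [0.763, 0.646, 0.0, -0.0]
force: [-0.0, -1.9, -0.3]
width: -0.001
```

Emit:
{"api": "drive_tool", "payload": {
  "motion": [
    [0,0.8,0,0,0,0,0],
    [0,1.5,0,0,0,0,0],
    [0,1.5,0,0,0,0,0]
  ]
}}

```text
time_s: 5.8
eef_pos: [0.5203, -0.1695, 0.1401]
orientation: [0.763, 0.646, -0.0, 0.001]
force: [-1.2, -4.2, 1.2]
width: 0.0
```

```bash
python3 - <<'E'
from h import *
st()
def cap(f,ref=START):
    im=f['img'][:,:,::-1];hsv=cv2.cvtColor(im,cv2.COLOR_BGR2HSV).astype(int);H,S,V=hsv[...,0],hsv[...,1],hsv[...,2]
    m=(((H<8)|(H>172))&(S>150)&(V>120)).astype(np.uint8);m[:,:200]=0;m[:100]=0
    n,l,s,ce=cv2.connectedComponentsWithStats(m);i=1+np.argmax(s[1:,4]);x,y,w,h,a=s[i]
    p=ray(f,x+w/2,y+h/2,.156)-START;print(s[i],'cap ex,ey',(p@EX*1e3).round(1),(p@EY*1e3).round(1))
f=grab('wrist','w3.png');cap(f)
E
```

```text
t 5.8 tool in slot frame ex,ey,z mm 1.3 51.9 24.1 axes [[0.165, 0.986, -0.001], [0.986, -0.165, 0.0], [0.0, -0.001, -1.0]] F [-1.2 -4.2  1.2] w 0.0
[ 239  207   88   78 5025] cap ex,ey 2.3 80.5
```

View pics/w3.png

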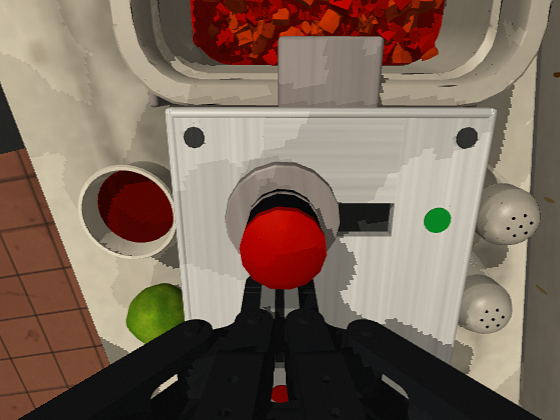

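Contact force rose to 4 N, so the pin is at the wall past the corner. The cap is at (283,247), the bolt lies well over the rim at (330,70), and leg 2 is open to the right at (365,218). Now I'll back off and go round to the robot side of the pin.

Emit:
{"api": "drive_tool", "payload": {
  "motion": [
    [0,-6,0,0,0,0,0],
    [0,-22,0,0,0,0,0],
    [0,-30,-15,0,0,0,0],
    [0,-30,-33,0,0,0,0],
    [0,-25,-46,0,0,0,0],
    [0,-5,-46,0,0,0,0],
    [0,15,-46,0,0,0,0],
    [0,24.5,-46,0,0,0,0],
    [0,24.5,-46,0,0,0,0]
  ]
}}

```text
time_s: 6.75
eef_pos: [0.4791, -0.137, 0.1398]
orientation: [0.763, 0.647, 0.0, -0.0]
force: [0.2, -0.8, -0.0]
width: -0.001
```

```bash
python3 - <<'E'
from h import *
st();f=grab('wrist','w4.png')
E
```

```text
t 6.75 tool in slot frame ex,ey,z mm -44.7 77.2 23.8 axes [[0.163, 0.987, 0.0], [0.987, -0.163, -0.0], [0.0, 0.0, -1.0]] F [ 0.2 -0.8 -0. ] w -0.001
```

View pics/w4.png

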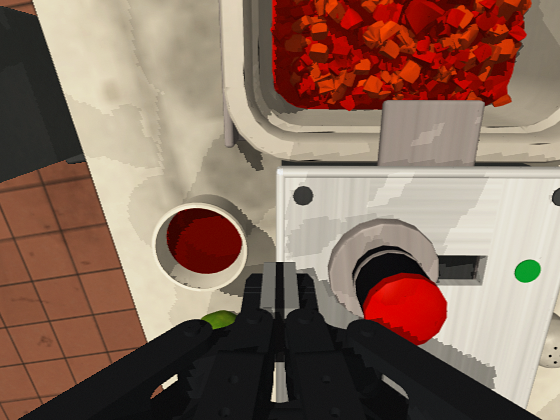

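The fingers at (280,300) are beside the column on the robot's side, and the pin stands at the corner with its collar at (385,270). Now I push it away from the robot along leg 2.

Emit:
{"api": "drive_tool", "payload": {
  "motion": [
    [0,0,8,0,0,0,0],
    [0,0,12,0,0,0,0],
    [0,0,16,0,0,0,0],
    [0,0,19,0,0,0,0],
    [0,0,22,0,0,0,0],
    [0,0,25,0,0,0,0],
    [0,0,28,0,0,0,0]
  ]
}}

```text
time_s: 7.5
eef_pos: [0.5067, -0.1419, 0.1397]
orientation: [0.763, 0.646, -0.0, -0.0]
force: [-1.5, 0.4, 0.0]
width: -0.0
```

Emit:
{"api": "drive_tool", "payload": {
  "motion": [
    [0,0,4,0,0,0,0],
    [0,0,8,0,0,0,0],
    [0,0,12,0,0,0,0],
    [0,0,16,0,0,0,0],
    [0,0,19,0,0,0,0],
    [0,0,22,0,0,0,0]
  ]
}}

```text
time_s: 8.1
eef_pos: [0.5285, -0.1455, 0.1397]
orientation: [0.763, 0.646, -0.0, -0.0]
force: [-1.0, 0.2, -0.3]
width: -0.004
```

```bash
python3 - <<'E'
from h import *
st();f=grab('wrist','w5.png')
E
```

```text
t 8.1 tool in slot frame ex,ey,z mm 5.5 76.9 23.7 axes [[0.164, 0.986, 0.0], [0.986, -0.164, -0.0], [-0.0, 0.0, -1.0]] F [-1.   0.2 -0.3] w -0.004
```

View pics/w5.png

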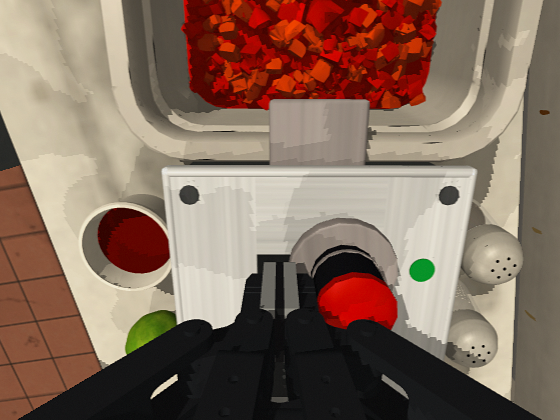

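The pin is most of the way along leg 2, with its collar at (345,268) just short of the green dot at (422,270). The last few millimetres go in small steps, up to the wall.

Emit:
{"api": "drive_tool", "payload": {
  "motion": [
    [0,0,1.5,0,0,0,0],
    [0,0,3,0,0,0,0],
    [0,0,4.5,0,0,0,0],
    [0,0,6,0,0,0,0],
    [0,0,6,0,0,0,0]
  ]
}}

```text
time_s: 8.65
eef_pos: [0.5344, -0.1465, 0.1398]
orientation: [0.763, 0.646, 0.0, 0.0]
force: [0.3, 0.5, 0.1]
width: 0.003
```

Emit:
{"api": "drive_tool", "payload": {
  "motion": [
    [0,0,0.8,0,0,0,0],
    [0,0,1.5,0,0,0,0],
    [0,0,1.5,0,0,0,0]
  ]
}}

```text
time_s: 8.95
eef_pos: [0.5357, -0.1467, 0.1398]
orientation: [0.763, 0.646, 0.0, 0.0]
force: [-0.5, 0.9, -0.9]
width: -0.001
```

Emit:
{"api": "drive_tool", "payload": {
  "motion": [
    [0,0,0.8,0,0,0,0],
    [0,0,1.5,0,0,0,0],
    [0,0,1.5,0,0,0,0]
  ]
}}

```text
time_s: 9.25
eef_pos: [0.5373, -0.147, 0.1398]
orientation: [0.763, 0.646, 0.0, 0.0]
force: [-1.0, -0.1, -0.3]
width: -0.004
```

Emit:
{"api": "drive_tool", "payload": {
  "motion": [
    [0,0,0.8,0,0,0,0],
    [0,0,1.5,0,0,0,0],
    [0,0,1.5,0,0,0,0]
  ]
}}

```text
time_s: 9.55
eef_pos: [0.5388, -0.1472, 0.1398]
orientation: [0.763, 0.646, 0.0, 0.0]
force: [-0.5, -0.2, 0.2]
width: 0.0
```

Emit:
{"api": "drive_tool", "payload": {
  "motion": [
    [0,0,0.8,0,0,0,0],
    [0,0,1.5,0,0,0,0],
    [0,0,1.5,0,0,0,0]
  ]
}}

```text
time_s: 9.85
eef_pos: [0.5402, -0.1475, 0.1398]
orientation: [0.763, 0.646, 0.0, 0.0]
force: [-0.1, 0.9, 0.4]
width: -0.002
```

Emit:
{"api": "drive_tool", "payload": {
  "motion": [
    [0,0,0.8,0,0,0,0],
    [0,0,1.5,0,0,0,0],
    [0,0,1.5,0,0,0,0]
  ]
}}

```text
time_s: 10.15
eef_pos: [0.5413, -0.1476, 0.1398]
orientation: [0.763, 0.646, -0.0, -0.0]
force: [-5.5, 0.2, 2.0]
width: 0.002
```

```bash
python3 - <<'E'
from h import *
st();f=grab('wrist','w6.png')
E
```

```text
t 10.15 tool in slot frame ex,ey,z mm 18.4 76.9 23.8 axes [[0.164, 0.986, 0.0], [0.986, -0.164, -0.001], [-0.001, 0.0, -1.0]] F [-5.5  0.2  2. ] w 0.002
```

View pics/w6.png

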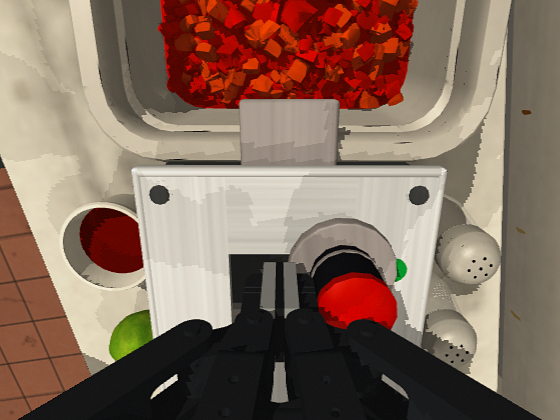

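The push force rose to 5.5 N at the end wall, and the collar edge reaches the green dot at (400,270), so the pin is home. I'll back off straight, lift, and check.

Emit:
{"api": "drive_tool", "payload": {
  "motion": [
    [0,0,-4,0,0,0,0],
    [0,0,-16,0,0,0,0],
    [0,0,-30,0,0,0,0],
    [0,0,-30,-30,0,0,0],
    [0,0,-30,-70,0,0,0],
    [0,-40,-30,-100,0,0,0],
    [0,-80,-30,-100,0,0,0],
    [0,-110,-30,-100,0,0,0],
    [0,-110,-30,-100,0,0,0]
  ]
}}

```text
time_s: 11.1
eef_pos: [0.4935, -0.2543, 0.2396]
orientation: [0.764, 0.645, -0.0, 0.001]
force: [0.3, 1.0, -0.4]
width: -0.001
```

```bash
python3 - <<'E'
from h import *
st();f=grab('wrist','w7.png')
im=f['img'][:,:,::-1];hsv=cv2.cvtColor(im,cv2.COLOR_BGR2HSV).astype(int);H,S,V=hsv[...,0],hsv[...,1],hsv[...,2]
red=(((H<8)|(H>172))&(S>150)&(V>120)).astype(np.uint8);grn=((H>40)&(H<85)&(S>150)&(V>60)).astype(np.uint8)
for nm,m,z in(('red',red,.158),('grn',grn,.116)):
    n,l,s,ce=cv2.connectedComponentsWithStats(m)
    for i in range(1,n):
        p=ray(f,*ce[i],z)-START
        if s[i][4]>80: print(nm,s[i],'ex,ey',(p@EX*1e3).round(1),(p@EY*1e3).round(1))
E
```

```text
t 11.1 tool in slot frame ex,ey,z mm -11.2 -36.1 123.6 axes [[0.167, 0.986, -0.001], [0.986, -0.167, 0.001], [0.001, -0.001, -1.0]] F [ 0.3  1.  -0.4] w -0.001
red [ 358    0   58   51 2446] ex,ey 44.8 74.8
red [290 178  16  16 201] ex,ey -0.2 -13.2
grn [410  24  11  19 111] ex,ey 75.1 74.3
grn [186 152  36  32 329] ex,ey -65.7 -11.8
grn [168 167  18  31 187] ex,ey -85.8 -21.7
```

View pics/w7.png

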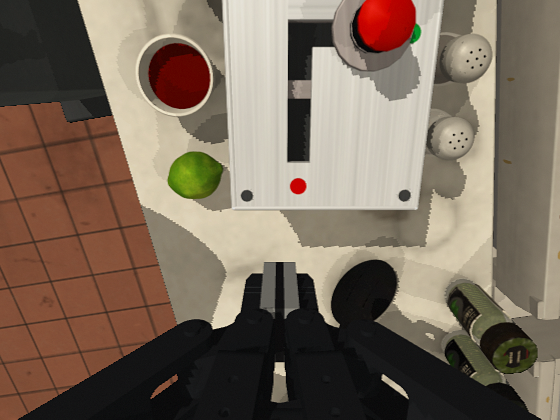

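The pin stands upright at the slot's end by the green dot, with its cap at (387,22). It measures 42.5 mm along leg 2 once the offset is corrected. The slot is empty behind it, the other things in view haven't moved, and the arm is clear, so I'm handing in.

```bash
python3 -c "
from h import *
print(arm.close_job())"
```

```text
the job is handed in; nothing more can be done
None
```

The pin is locked home, and I handed the job in at about 11 s of the 37 s allowed. I pushed it with the shut fingers along leg 1 to the corner wall (contact about 4 N). Then I went round to the robot's side and pushed it along leg 2 to the end wall (about 5.5 N).

- **Pin:** the last wrist picture shows it upright beside the green dot. Its cap is about 42.5 mm along leg 2, against 42 mm for slot_end and a wall stop at 44 mm.
- **Bolt:** it was seen lying out over the pan's rim while I pushed along leg 2. The last picture doesn't show it, and I never measured its travel in mm.
- **Other things:** the ramekin, lime and both shakers look untouched. I didn't check the bottle again, and only the spoon's bowl was in the last view.
- **Disagreement:** the top and wrist cameras differed by a steady 2 mm or so, so I relied on wall contact for the end positions.

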